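# Slide the board out over the stand's edge, ready to be taken

### The job

The small wooden board lies flat on the low grey stand, where nobody can get their fingers under it. With your fingertips, push it toward the robot's side until it sticks out 4 cm past the stand's near long edge, square to that edge and not sticking out past the stand's two ends. Only slide it: do not lift it or let it tip, and leave the salt jar, the tape roll and the marker around the stand where they are.

Things in the scene. Friction and masses are not known exactly. Their poses are not given: they have to be found in the camera images.
- stand: low grey stand fixed on the table, 240 mm deep (its x) by 300 mm wide (its y), flat top 50 mm above the table without any rim; origin in the middle of its footprint at table height; x points from its near long edge to its far one, z up
- stand_edge (a point): middle of the stand's near long edge (robot's side), at the height of its top; same axes as the stand: x points inward over the top, square to the edge, y along the edge
- board_center (a point): centre (half-way up) of the small loose wooden board, 115 mm (its x) by 190 mm (its y) by 12 mm thick, about 0.13 to 0.25 kg, lying flat on the stand, its x turned less than 20 degrees from the stand's x; it slides freely on the stand's top, and stays level for any overhang under 50 mm if not pressed down there
- board_front (a point): middle of the board's near long side face (robot's side), half-way up its thickness, 57.5 mm from the board's centre; same axes as the board
- salt_jar: standing jar with a red cap, 45 mm across, 106 mm high, loose on the table to the right of the stand; origin at its underside's centre
- tape_roll: roll of beige tape lying flat, 83 mm across, 24 mm high, loose on the table to the left of the stand; origin at its underside's centre
- marker: black and white marker pen lying loose on the table in front of the stand's right end, near the table's front edge, 17 x 130 (its y) x 20 mm; origin at its underside's centre
- board: the same wooden board; origin at its underside's centre, axes as given for its centre point

How it is judged:
At the end, for the whole second after the job is handed in: The middle of the board's near side is 30 to 50 mm out past the near edge, square to it within 0.12 rad, its centre within 50 mm of the stand's middle along the edge; it lies flat and still on the stand; salt jar, tape roll and marker are within 15 mm of their start (x of board_front in the frame of stand_edge between -0.05 and -0.03 m and angle between the x axis of board_center and the x axis of stand, either way round below 0.12 rad and y of board_center in the frame of stand_edge between -0.05 and 0.05 m and z of board_center in the frame of stand_edge between 0.002 and 0.01 m and angle between board_center's own z axis and vertical below 0.05 rad and contact force between board and stand above 0.3 N and linear speed of board below 0.01 m/s and distance of each of salt_jar, tape_roll, marker from where it was at the start of the episode below 0.015 m); the robot touches nothing.
It fails at once if the board is lifted more than 10 mm off the stand's top or falls below it (z of board_center in the frame of stand_edge above 0.016 m or z of board_center in the frame of stand_edge below -0.004 m).
It fails at once if the board is tipped (angle between board_center's own z axis and vertical above 0.15 rad).
It fails at once if the salt jar is moved by more than 15 mm or tipped (distance of salt_jar from where it was at the start of the episode above 0.015 m or angle between salt_jar's own z axis and vertical above 0.2 rad).
It fails at once if the tape roll is moved by more than 15 mm or tipped (distance of tape_roll from where it was at the start of the episode above 0.015 m or angle between tape_roll's own z axis and vertical above 0.2 rad).
It fails at once if the marker is moved by more than 15 mm or tipped (distance of marker from where it was at the start of the episode above 0.015 m or angle between marker's own z axis and vertical above 0.2 rad).
It also fails if it takes over 32 s, if anything falls off the work surface, if the arm or the gripper's body presses on something with over 40 N, if the wrist force passes 120 N, or if a joint passes its speed limit or range.

### The arm

A 7-joint arm with a two-finger parallel gripper is mounted at the origin on a cart in front of the work surface, level with it; the furniture and walls round the work are solid. World frame = base frame: x ahead of the robot, y to its left, z up, the work surface at z = 0. Lengths are in m, angles in rad, forces in N, time in s.
With the tool pointing down it reaches from about 0.35 to 0.9 m from the base axis. Payload 8.1 kg.
Tool frame: the origin (TCP) lies at the very end of the fingers, on their centre line; the grasp point (between the pads) lies 19 mm behind it (arm.tcp_to_grasp is the z of the grasp point in the tool frame, in m); z points along the fingers, y is the line along which they close (so a half turn about z gives the same grasp; the last joint's range is limited). The gripper opens to 92 mm and grips with 3 to 60 N. Pads are 19 mm wide; open, the fingers measure 130 mm over their backs; the gripper's body (75 mm by 190 mm) begins 47 mm behind the grasp point.
Start: joints at [-1.307, 0.434, 0.025, 1.573, -0.012, 1.134, -0.075], TCP at [0.224, 0.583, 0.227] pointing down, gripper open.
Joint ranges: [-2.62, 2.62], [-0.44, 2.09], [-1.27, 1.32], [0.08, 2.57], [-1.32, 4.46], [0.12, 2], [-2.74, 2.74]. Speed limits (rad/s): [2.22, 2.22, 3.01, 3.01, 3.14, 3.14, 3.14].

### API

Orientations are given as a rotation vector (axis times angle).
In Python, from cell import readout, vision, sign_off, arm gives the robot as it stands. The module is installed in compiled form; this text tells all that it offers.
- The arm moves only by the shell command python3 -m creep 'ROWS' [FORCE]. ROWS is JSON, a list of rows, each a list of 5 numbers: the shift along the tool's x, y, z in units of 4 cm (1.0 is 4 cm), then the turn about the tool's z in units of 4 degrees (1.0 is 4 degrees), then the opening, from 0 (shut) to 1 (fully open). A call has 1 to 12 rows; each row shifts and turns the commanded pose from where the row before left it, along the tool's axes as they then stand; what a row does not reach is not made up. A row lasts 1/8 s, in which the tool goes at most 62.5 mm and 10.7 degrees, less where a joint would pass 70% of its speed; a pose out of reach is approached as far as the arm can. A call with a number of a shift or a turn outside -1 to 1 is refused whole. A call with a gripper value outside its range is refused whole. The fingers move at their own pace and stop on an object; FORCE is the grip in N (left out, the last holds). Time passes only in rows, so rows that do not move let the fingers close. It gives the time, the measured TCP pose, the force, the opening and the grip force at its end, in the units of the state.
- readout.observe(): the state, without advancing time (a new reading comes with each control period).
- vision.get_image(name): name is "scene" or "top" or "wrist"; returns a dict with "pixels" (400x640x3 uint8, blue, green, red), "z_map" (400x640 float32, m along the optical axis (not along the pixel's ray), 0 where there is no reading), "camera_matrix" (3x3 intrinsics, pixels), "position" and "rotation" of the camera in the world. Camera axes: x right, y up, looking along -z (the intrinsics and any distortion apply to the point x, -y, -z); pixel columns grow to the right and rows downward; lengths in m; the calibration is good to about 2 mm. A picture is of the moment at which its call begins.
- sign_off(): hands the job in; it is judged then, once.
The state is a dict: "clock": time; "joints": joint angles; "dq": joint speeds; "joint_efforts": joint torques, N m; "position": TCP position; "ee_rot": TCP orientation; "force": force on the tool from outside, world axes, zero at the start; "ft_torque": the same for the moment, N m; "width": opening from 0.0 (shut) to 1.0 (fully open); "gripper_force": force on a finger pad.
Only numpy, scipy, OpenCV 4.12 (cv2) and the standard library are available. Lean on these libraries where they do the work, as an engineer would, in place of code of your own. Each camera call takes 0.05 s, during which the arm holds its last target. There are 200 camera calls.

## Working session

There is one attempt and no reset: what is moved stays moved. The work goes in short steps, Python scripts to look and compute and a shell command to move; the robot and the scene stay as the last step left them, time stands still between calls to the robot, and variables do not carry over. Pictures are saved under pics/ and viewed, at most 10 in all, crops included, and the job is handed in when it is done.

```bash
mkdir -p pics
cat > h.py <<'E'
import numpy as np, cv2
from cell import readout, vision
from scipy.spatial.transform import Rotation as R
def cloud(im):
    K=np.array(im["camera_matrix"]);z=im["z_map"];v,u=np.mgrid[:400,:640]
    p=np.stack([(u-K[0,2])/K[0,0]*z,-(v-K[1,2])/K[1,1]*z,-z],-1)
    r=np.array(im["rotation"]); r=r if r.shape==(3,3) else R.from_rotvec(r).as_matrix()
    return p@r.T+np.array(im["position"])
E
python3 - <<'E'
from h import *
s=readout.observe();print(s['clock'],s['position'],s['ee_rot']);print(R.from_rotvec(s['ee_rot']).as_matrix().round(3))
im=vision.get_image("top");cv2.imwrite("pics/top1.png",im["pixels"])
P=cloud(im);np.savez("top1.npz",P=P,px=im["pixels"],z=im["z_map"])
for v in range(20,400,60):
  print([tuple(P[v,u].round(2)) for u in range(20,640,120)])
E
```

```text
0.0 [0.22398801 0.58293089 0.22594522] [-5.73005952e-01 -3.08870986e+00  2.44450629e-03]
[[-0.933  0.359 -0.   ]
 [ 0.359  0.933 -0.001]
 [-0.    -0.002 -1.   ]]
[(np.float64(0.85), np.float64(0.7), np.float64(0.17)), (np.float64(0.92), np.float64(0.48), np.float64(0.05)), (np.float64(0.88), np.float64(0.16), np.float64(0.13)), (np.float64(0.91), np.float64(-0.14), np.float64(0.09)), (np.float64(0.97), np.float64(-0.5), np.float64(-0.0)), (np.float64(0.93), np.float64(-0.78), np.float64(0.07))]
[(np.float64(0.7), np.float64(0.69), np.float64(0.17)), (np.float64(0.78), np.float64(0.5), np.float64(0.0)), (np.float64(0.74), np.float64(0.16), np.float64(0.1)), (np.float64(0.79), np.float64(-0.15), np.float64(0.0)), (np.float64(0.79), np.float64(-0.48), np.float64(0.01)), (np.float64(0.77), np.float64(-0.78), np.float64(0.06))]
[(np.float64(0.59), np.float64(0.74), np.float64(0.08)), (np.float64(0.61), np.float64(0.49), np.float64(0.0)), (np.float64(0.62), np.float64(0.17), np.float64(0.0)), (np.float64(0.6), np.float64(-0.14), np.float64(0.05)), (np.float64(0.62), np.float64(-0.47), np.f
[... 726 characters left out ...]
loat64(-0.01))]
[(np.float64(0.21), np.float64(0.52), np.float64(0.34)), (np.float64(0.03), np.float64(0.8), np.float64(-0.8)), (np.float64(0.02), np.float64(0.27), np.float64(-0.8)), (np.float64(0.15), np.float64(-0.14), np.float64(0.0)), (np.float64(0.03), np.float64(-0.78), np.float64(-0.73)), (np.float64(0.14), np.float64(-0.78), np.float64(-0.02))]
[(np.float64(0.02), np.float64(0.73), np.float64(0.03)), (np.float64(-0.23), np.float64(0.78), np.float64(-0.8)), (np.float64(-0.23), np.float64(0.27), np.float64(-0.8)), (np.float64(0.0), np.float64(-0.14), np.float64(-0.0)), (np.float64(-0.23), np.float64(-0.78), np.float64(-0.77)), (np.float64(-0.02), np.float64(-0.78), np.float64(-0.05))]
```

View pics/top1.png

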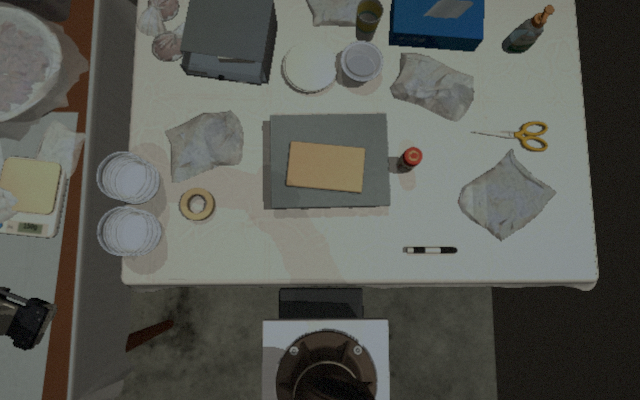

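The picture shows the stand at about (264–390, 113–208) with the tan board on it at (287–364, 142–192). The jar is at (412,157), the tape roll at (197,204) and the marker at (430,250).

```bash
cat >> h.py <<'E'
def rect(mask,P,zt,im):
    # largest blob -> min-area rect in the plane z=zt (pixels reprojected on that plane)
    n,l,st,_=cv2.connectedComponentsWithStats(mask.astype(np.uint8)); k=1+np.argmax(st[1:,4])
    c=np.array(im["position"]); d=P[l==k]-c; q=(c+d*((zt-c[2])/d[:,2])[:,None])[:,:2]
    return cv2.minAreaRect((q*1000).astype(np.float32)), np.median(P[l==k][:,2])
def measure(name="top"):
    im=vision.get_image(name);P=cloud(im);hsv=cv2.cvtColor(im["pixels"],cv2.COLOR_BGR2HSV)
    win=(P[...,0]>.3)&(P[...,0]<.8)&(abs(P[...,1])<.3)
    tan=(hsv[...,1]>70)&(hsv[...,0]>8)&(hsv[...,0]<30)
    b=rect(win&tan&(P[...,2]>.045)&(P[...,2]<.08),P,.062,im)
    s=rect(win&(P[...,2]>.035)&(P[...,2]<.075),P,.05,im)
    out={}
    for nm,(r,z) in dict(board=b,stand=s).items():
        (cx,cy),(w,h),a=r; a=(a+45)%90-45
        sx,sy=(w,h) if abs(((r[2]+45)%180)-45)<45.01 and abs(r[2])<45 else (h,w)
        print(nm,"c",round(cx,1),round(cy,1),"size",round(sx,1),round(sy,1),"ang",round(a,2),"z",round(float(z),4)); out[nm]=(cx,cy,np.radians(a))
    bc,sc=out["board"],out["stand"]; t=sc[2];ex=np.array([np.cos(t),np.sin(t)]);ey=np.array([-ex[1],ex[0]])
    d=np.array(bc[:2])-sc[:2]; e=np.array([np.cos(bc[2]),np.sin(bc[2])])
    f=d-57.5*e
    print("board_front x in edge",round(float(f@ex+120),1),"centre y",round(float(d@ey),1),"rel deg",round(float(np.degrees(bc[2]-t)),2))
    return im,P,out
E
python3 - <<'E'
from h import *
measure()
E
```

```text
board c 532.0 1.8 size 114.1 189.2 ang -5.54 z 0.0626
stand c 551.3 -9.5 size 240.6 299.5 ang 1.36 z 0.0517
board_front x in edge 43.9 centre y 11.8 rel deg -6.9
```

```bash
python3 -m creep '[[-0.75,-0.5,0,0,1],[-0.75,-0.5,0,0,1],[-0.75,-0.5,0,0,1],[-0.75,-0.5,0,0,1],[-0.75,-0.5,0,0,1],[-0.75,-0.5,0,0,1],[-0.75,-0.5,0,0,1],[-0.75,-0.5,0,0,1],[-0.75,-0.5,0,0,1],[-0.75,-0.5,0,0,1]]'
python3 -m creep '[[-0.75,-0.5,0,0,1],[-0.75,-0.5,0,0,1],[-0.75,-0.5,0,0,1],[-0.75,-0.5,0,0,1],[-0.75,-0.5,0,0,1],[-0.75,-0.5,0,0,1],[-0.75,-0.5,0,0,1],[-0.75,-0.5,0,0,1],[-0.75,-0.5,0,0,1]]'
python3 -m creep '[[0,0,0,-1,1],[0,0,0,-1,1],[0,0,0,-1,1],[0,0,0,-1,1],[0,0,0,-1,1],[0,0,0,-0.6,1],[0,0,0,0,1],[0,0,0,0,1]]'
python3 -c "
from h import *
s=readout.observe();print(s['clock'],s['position']);print(R.from_rotvec(s['ee_rot']).as_matrix().round(3))"
```

```text
clock: 1.35
position: [0.4329, 0.288, 0.2265]
ee_rot: [-0.573, -3.089, 0.001]
force: [0.2, -0.3, -0.9]
width: 1.002
gripper_force: 0.0
clock: 2.48
position: [0.6203, 0.0233, 0.2263]
ee_rot: [-0.573, -3.088, 0.0]
force: [-0.1, 0.3, 0.1]
width: 1.003
gripper_force: 0.0
clock: 3.48
position: [0.6198, 0.0242, 0.2265]
ee_rot: [0.036, -3.141, 0.0]
force: [-0.0, 0.5, 0.4]
width: 1.001
gripper_force: 0.0
3.475 [0.61981088 0.02424706 0.22649741]
[[-1.    -0.023 -0.   ]
 [-0.023  1.    -0.   ]
 [ 0.    -0.    -1.   ]]
```

```bash
python3 -m creep '[[-0.4,-0.6,0,0,1],[0,0,0.6,0,1],[0,0,0.6,0,1],[0,0,0.6,0,1],[0,0,0.6,0,1],[0,0,0.6,0,1],[0,0,0.6,0,1],[0,0,0.3,0,1],[0,0,0,0,1],[0,0,0,0,1]]'
python3 - <<'E'
from h import *
a=vision.get_image("scene")["pixels"];b=vision.get_image("wrist")["pixels"]
cv2.imwrite("pics/a1.png",cv2.resize(np.vstack([a,b]),(480,600)))
E
```

```text
clock: 4.72
position: [0.6372, 0.0006, 0.0716]
ee_rot: [-0.037, 3.14, 0.0]
force: [0.5, -0.9, 0.6]
width: 0.994
gripper_force: 0.0
```

View pics/a1.png

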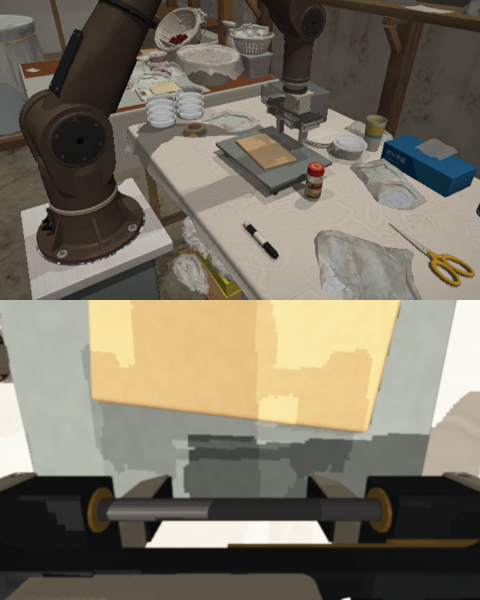

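The fingers are behind the board's far edge (wrist view, rows 400–430) and over the free strip of the stand, centred on the board. Next I'll lower them and push slowly.

```bash
python3 -m creep '[[0,0,0.2,0,1],[0,0,0.2,0,1],[0,0,0,0,1],[0,0,0,0,1]]'
python3 -m creep '[[0.2,0,0,0,1],[0.2,0,0,0,1],[0.2,0,0,0,1],[0.15,0,0,0,1],[0.15,0,0,0,1],[0.15,0,0,0,1],[0.15,0,0,0,1],[0.15,0,0,0,1],[0,0,0,0,1],[0,0,0,0,1]]'
python3 -c "
from h import *
measure()"
```

```text
clock: 5.32
position: [0.6365, 0.0007, 0.0546]
ee_rot: [0.038, -3.141, -0.0]
force: [0.1, -0.1, -0.5]
width: 1.0
gripper_force: 0.0
clock: 6.58
position: [0.5824, -0.0007, 0.0547]
ee_rot: [0.038, -3.141, 0.0]
force: [0.3, -0.6, -0.1]
width: 1.002
gripper_force: 0.0
board c 538.5 -188.5 size 5.1 5.1 ang 0.2 z 0.0585
stand c 548.4 104.9 size 239.9 74.1 ang 0.43 z 0.0507
board_front x in edge 50.4 centre y -293.3 rel deg -0.23
```

The gripper hides the board from the top camera, so I'll push on to just short of the goal, lift clear and measure there.

```bash
python3 -m creep '[[0.15,0,0,0,1],[0.15,0,0,0,1],[0.15,0,0,0,1],[0.15,0,0,0,1],[0.15,0,0,0,1],[0.15,0,0,0,1],[0.15,0,0,0,1],[0.1,0,0,0,1],[0.05,0,0,0,1],[0,0,0,0,1],[0,0,0,0,1]]'
python3 -c "
from h import *
b=vision.get_image('wrist')['pixels'];a=vision.get_image('scene')['pixels'];cv2.imwrite('pics/w2.png',cv2.resize(np.vstack([a,b]),(480,600)))"
```

```text
clock: 8.0
position: [0.5346, -0.0018, 0.0547]
ee_rot: [0.038, -3.141, -0.0]
force: [-0.3, 0.5, 0.4]
width: 1.003
gripper_force: 0.0
```

View pics/w2.png

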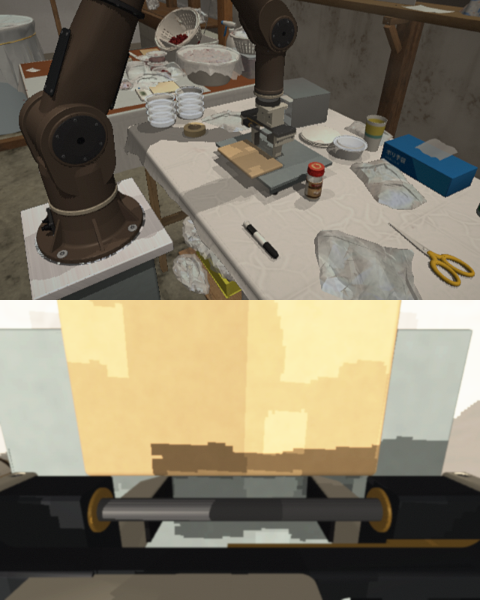

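The board's far edge (row ~475) is now square with the fingers, and the near part overhangs the stand edge (row ~330). I'll measure the overhang with the scene camera.

Run:
```python
from h import *
t=np.radians(1.36);ex=np.array([np.cos(t),np.sin(t)]);ey=np.array([-ex[1],ex[0]])
im=vision.get_image("scene");P=cloud(im);hsv=cv2.cvtColor(im["pixels"],cv2.COLOR_BGR2HSV)
d=P[...,:2]-np.array([.5513,-.0095]);X=(d@ex+.12)*1e3;Y=(d@ey)*1e3
m=(hsv[...,1]>70)&(hsv[...,0]>8)&(hsv[...,0]<30)&(P[...,2]>.057)&(P[...,2]<.068)&(X>-120)&(X<150)&(abs(Y)<150)
print(m.sum(),np.percentile(Y[m],[.5,99.5]))
pts=[]
for y in range(-70,90,20):
  k=m&(abs(Y-y)<6)
  if k.sum()>10: print(y,k.sum(),np.percentile(X[k],[0,2,98]).round(1))
s=(P[...,2]>.046)&(P[...,2]<.054)&(X>-60)&(X<60)&(abs(Y)<145)&~m
for y in (-130,-115,115,130):
  k=s&(abs(Y-y)<8)
  if k.sum()>5: print('stand',y,np.percentile(X[k],[0,2]).round(1))
```

```text
2218 [-93.64187222  93.84250871]
-70 166 [-23.4 -21.7  88.3]
-50 151 [-22.5 -22.2  87.7]
-30 141 [-22.4 -21.   85.5]
-10 132 [-23.1 -21.4  86.4]
10 138 [-23.2 -21.1  86.9]
30 125 [-22.7 -20.3  87.7]
50 132 [-23.5 -22.   86.2]
70 112 [-22.9 -21.4  87.7]
stand -130 [0.8 2.1]
stand -115 [0.2 1.3]
stand 115 [-0.3 -0.3]
stand 130 [-0.2  1.3]
```

The overhang is about 24 mm, square and centred, and the stand edge reads 0 as it should. The remaining push is 16 mm, or 0.4 units, then I back off.

```bash
python3 -m creep '[[0.1,0,0,0,1],[0.1,0,0,0,1],[0.1,0,0,0,1],[0.1,0,0,0,1],[0,0,0,0,1],[0,0,0,0,1],[-0.3,0,0,0,1],[-0.5,0,0,0,1],[0,0,0,0,1]]'
python3 -m creep '[[0,0,-0.5,0,1],[0,0,-1,0,1],[-0.5,0,-1,0,1],[-1,0,-1,0,1],[-1,0,-1,0,1],[-1,0,0,0,1],[-1,0,0,0,1],[0,0,0,0,1],[0,0,0,0,1],[0,0,0,0,1]]'
python3 - <<'E'
from h import *
t=np.radians(1.36);ex=np.array([np.cos(t),np.sin(t)]);ey=np.array([-ex[1],ex[0]])
im=vision.get_image("scene");P=cloud(im);hsv=cv2.cvtColor(im["pixels"],cv2.COLOR_BGR2HSV)
cv2.imwrite("pics/f.png",im["pixels"])
d=P[...,:2]-np.array([.5513,-.0095]);X=(d@ex+.12)*1e3;Y=(d@ey)*1e3
m=(hsv[...,1]>70)&(hsv[...,0]>8)&(hsv[...,0]<30)&(P[...,2]>.057)&(P[...,2]<.068)&(X>-120)&(X<150)&(abs(Y)<150)
print(cv2.minAreaRect(np.stack([X[m],Y[m]],1).astype(np.float32)),np.percentile(X[m],[.2,99.8]),np.median(P[m][:,2]))
measure()
E
```

```text
clock: 9.28
position: [0.5527, -0.0013, 0.0548]
ee_rot: [-0.038, 3.14, -0.0]
force: [-0.8, 0.2, 0.4]
width: 0.995
gripper_force: 0.0
clock: 10.52
position: [0.7296, 0.0028, 0.2351]
ee_rot: [0.037, -3.141, -0.0]
force: [-0.6, 0.5, 0.2]
width: 0.998
gripper_force: 0.0
((17.623065948486328, 1.487579345703125), (115.67249298095703, 192.95851135253906), 0.256354957818985) [-39.85287082  74.57921065] 0.06120921257588663
board c 538.5 -187.2 size 5.2 2.5 ang -1.51 z 0.0551
stand c 756.0 -241.3 size 83.1 121.6 ang -8.83 z 0.0403
board_front x in edge -160.2 centre y 20.1 rel deg 7.32
```

View pics/f.png

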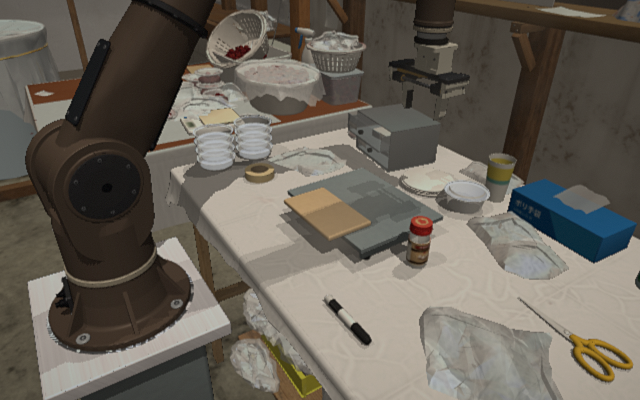

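The board (285–370, 188–238) now overhangs by about 40 mm at 0.3°, with its centre 1.5 mm off the middle, and it lies flat. The jar (419,242), tape roll (259,172) and marker (347,320) are undisturbed, and the gripper is clear.

```bash
python3 -c "
from cell import sign_off
print(sign_off())"
```

```text
the job is handed in; nothing more can be done
None
```

The job is handed in: by my last measurement the board sticks out about 40 mm past the stand's near edge, square to within 0.3° and 1.5 mm off centre, lying flat; the jar, tape roll and marker look undisturbed in the final picture, and the verdict was not shown.

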